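# Pack the spare spool cores into the levered-open case

## Robot

A 6-joint arm with a two-finger parallel gripper is mounted at the origin on the work surface. World frame = base frame: x ahead of the robot, y to its left, z up, the work surface at z = 0. Lengths are in mm, angles in rad, forces in N, time in s.
With the tool pointing down it reaches from about 350 to 875 mm from the base axis. Payload 4.2 kg.
Tool frame: the origin (TCP) lies at the very end of the fingers, on their centre line; the grasp point (between the pads) lies 19 mm behind it; z points along the fingers, y is the line along which they close (so a half turn about z gives the same grasp; the last joint's range is limited). The gripper opens to 85 mm and grips with 20 to 120 N. Pads are 22 mm wide; open, the fingers measure 114 mm over their backs; the gripper's body (76 mm by 85 mm) begins 54 mm behind the grasp point. The pads swing forward as they close: fully open they stand 13 mm farther back than shut.
Start: joints at [-1.059, 0.385, 0.008, 0, -1.194, -0.259], TCP at [156.339, -605.109, 231.312] pointing down, gripper open.
Joint ranges: [-3.14, 3.14], [-1.21, 2.06], [-1.07, 1.41], [-3.16, 2.05], [-2.99, -0.16], [-3.1, 3.1]. Speed limits (rad/s): [2.79, 2.79, 3.14, 3.14, 3.14, 3.14].

## Interface

Orientations are given as a unit quaternion [x, y, z, w].
In Python, from bench import read_state, get_image, get_calibration, job_done gives the robot as it stands.
- The arm moves only by the shell command python3 -m creep 'ROWS'. ROWS is a JSON object of lists of equal length, an entry for each row: "translation": the shift along the world's x, y, z in cm, a list of three; "delta_rot": the turn, a rotation vector about the world's x, y, z in degrees, a list of three; "hand": the finger opening in cm, from 0 to 8.54. A call has 1 to 8 rows; each row is the pose to reach, as a shift and turn from the pose commanded when the call began; what a row does not reach only later rows make up. A row lasts 1/8 s, in which the tool goes at most 62.5 mm and 10.7 degrees, less where a joint would pass 70% of its speed; a pose out of reach is approached as far as the arm can. A call with a gripper value outside its range is refused whole. The fingers move at their own pace and stop on an object; the grip force is fixed at half the most. Time passes only in rows, so rows that repeat a pose let the fingers close. It gives the time, the measured TCP pose, the force, the opening and the grip force at its end, in the units of the state.
- read_state(): the state, without advancing time (a new reading comes with each control period).
- get_image(name): name is "scene" or "top" or "wrist"; returns (picture, depth): 480x640x3 uint8, red, green, blue; 480x640 float32, mm along the optical axis (not along the pixel's ray), 0 where there is no reading.
- get_calibration(name): a dict with "intrinsics" (3x3 intrinsics, pixels), "xyz" and "attitude" of the camera in the world. Camera axes: x right, y down, z forward; pixel columns grow to the right and rows downward; lengths in mm; the calibration is good to about 2 mm. The wrist camera is an equidistant fisheye: a pixel r from the principal point sees the ray r / f radians off the axis. A picture is of the moment at which its call begins: read the wrist's pose just before it. get_calibration takes no time and is no camera call; for the wrist camera it gives the pose at the moment of the call.
- job_done(): hands the job in; it is judged then, once.
The state is a dict: "clock": time; "joints": joint angles; "joint_vel": joint speeds; "joint_efforts": joint torques, N m; "position": TCP position; "ee_rot": TCP orientation; "contact_force": force on the tool from outside, world axes, zero at the start; "wrist_torque": the same for the moment, N m; "gripper_width": finger opening in mm; "grasp_force": force on a finger pad.
Only numpy, scipy, OpenCV 4.12 (cv2) and the standard library are available. Lean on these libraries where they do the work, as an engineer would, in place of code of your own. Each camera call takes 0.05 s, during which the arm holds its last target. There are 200 camera calls.

## Task

Pack the spare cores: lever up the closed cover of the long wooden case with the flat blade tool (the fingers must not touch the cover until the blade has lifted it clear) and swing it fully open. Stand every orange spool core upright on its flange in a bay of the case, then lay the aluminium retaining bar over them across the two end-wall notches. Finish with the cover open, the blade tool lying back on its mat and the other things on the bench undisturbed.

Things in the scene. Friction and masses are not known exactly. Their poses are not given: they have to be found in the camera images.
- case: Wooden case fixed to the bench, 92 (x) by 234 (y) by 62 mm high plus a 6 mm cover; inside 76 by 210 mm, floor 4 mm thick. Origin: centre of its underside; -x is its front, y its long side. Two low cross dividers (top at 18 mm, y = +-35 mm) make three bays along y. Front wall 8 mm thick with a pry slot below the cover; end walls 12 mm thick, each with a notch in its top edge
- slot (a point): Middle of the pry slot, on the outer face of the case front wall, 57 mm above the bench (slot 70 mm wide, from 52 to 62 mm high); frame as the case
- cover (a joint): Angle of the case cover about its hinge, rad: 0 shut, 2.2 fully open (leaning back past upright). Stiff hinge: it stays where it is left. The cover is a 102 by 234 by 6 mm dark wooden panel with aluminium end strips that overhangs the front wall by 10 mm
- cover_hinge (a point): Hinge line, middle: on the case back edge (case x = +46 mm), at the height of the shut cover underside (62 mm). Turns with the cover: from here its underside runs 102 mm along this frame's -x, its y is the hinge axis
- cover_edge (a point): Middle of the cover free edge, on its underside, 102 mm from the hinge line; turns with the cover
- bay_left (a point): Centre of the floor of the bay at case +y (about 68 by 76 mm)
- bay_mid (a point): Centre of the floor of the middle bay (67 by 76 mm)
- bay_right (a point): Centre of the floor of the bay at case -y (about 68 by 76 mm)
- notch_left (a point): Middle of the floor of the notch in the end wall at case +y (case y = 111 mm), 48 mm above the bench; notch 34 mm wide in case x, 14 mm deep, open at the top
- notch_right (a point): The same at case -y (case y = -111 mm)
- mat: Black rubber tool mat, 230 (x) by 100 (y) by 3 mm, fixed flat on the bench. Origin: centre of its underside
- blade: Blade tool lying flat: dark wooden handle 105 long (x from -60 to +45 mm), 24 wide, 20 mm high, then a steel blade 85 long (x from 45 to 130 mm), 30 wide and 3 mm thick at mid height of the handle (10 mm). Origin: underside of the handle; +x points to the blade tip. About 0.12 kg. Starts on the mat
- blade_grip (a point): Where to grip the blade tool: on the handle axis, 20 mm ahead of its origin and 10 mm up, 110 mm behind the tip; near the centre of mass
- blade_tip (a point): Middle of the blade's end edge
- bar: Aluminium retaining bar, 250 (x) by 26 (y) by 12 mm, about 0.2 kg, lying on the bench. Origin: centre of its underside
- core_a: Orange plastic spool core (two or three of core_a, core_b, core_c are there): flange 58 mm across and 10 mm thick, with a hub 24 mm across rising from it to 42 mm in all. Origin: centre of its underside, z up the hub. About 0.07 kg
- core_b: Orange plastic spool core (two or three of core_a, core_b, core_c are there): flange 58 mm across and 10 mm thick, with a hub 24 mm across rising from it to 42 mm in all. Origin: centre of its underside, z up the hub. About 0.07 kg
- core_c: Orange plastic spool core (two or three of core_a, core_b, core_c are there): flange 58 mm across and 10 mm thick, with a hub 24 mm across rising from it to 42 mm in all. Origin: centre of its underside, z up the hub. About 0.07 kg
- flange: Chrome reel flange lying flat, 120 mm across, 4 mm thick; leave it alone. Origin: centre of its underside
- cue_block: Clear acrylic cue-sheet holder, 60 by 140 mm foot and 110 mm high; leave it alone. Origin: centre of its underside
- clamp_knob: Black steel clamp knob, 48 mm across, 46 mm high; leave it alone. Origin: centre of its underside
Mind the look-alikes: they are no part of the job. What is meant by the blade is not blue or red, and is the smaller of those in its own colour.

How it is judged:
By the outcome, as a careful person would: the job done as asked, in the order asked, and still so for the second after the job is handed in, with the robot touching nothing.
Of core_a, core_b, core_c only 2 to 3 are there at a start; the rules pass over those that are not, and their reading is None.
At some moment in a run one of core_a, core_b, core_c, bar may be knocked a few centimetres aside while the robot is not near it.
It also fails if it takes over 192 s, if anything falls off the work surface, if the arm or the gripper's body presses on something with over 40 N, if the wrist force passes 120 N, or if a joint passes its speed limit or range.

## Working session

There is one attempt and no reset: what is moved stays moved. The work goes in short steps, Python scripts to look and compute and a shell command to move; the robot and the scene stay as the last step left them, time stands still between calls to the robot, and variables do not carry over. Pictures are saved under pics/ and viewed, at most 14 in all, crops included, and the job is handed in when it is done.

```bash
ls; mkdir -p pics; cat > h.py <<'E'
import numpy as np, cv2
from scipy.spatial.transform import Rotation as R
from bench import read_state, get_image, get_calibration, job_done
def cal(n):
    c=get_calibration(n); a=np.array(c["attitude"],float)
    M=a if a.shape==(3,3) else R.from_quat(a).as_matrix()
    return np.array(c["intrinsics"]),np.array(c["xyz"],float),M
def shot(n,f=None):
    c=cal(n); im,d=get_image(n)
    if f: cv2.imwrite('pics/'+f,cv2.cvtColor(im,cv2.COLOR_RGB2BGR))
    return im,d,c
def ray(n,c,uv):
    K,p,M=c; uv=np.atleast_2d(np.array(uv,float))
    x=(uv[:,0]-K[0,2])/K[0,0]; y=(uv[:,1]-K[1,2])/K[1,1]
    if n=="wrist":
        r=np.hypot(x,y); s=np.where(r>1e-9,np.sin(r)/np.maximum(r,1e-9),1)
        v=np.c_[x*s,y*s,np.cos(r)]
    else: v=np.c_[x,y,np.ones_like(x)]
    return v@M.T
def plane(n,c,uv,z):
    v=ray(n,c,uv); p=c[1]
    return p+v*((z-p[2])/v[:,2])[:,None]
def pts(n,c,d):
    "world xyz for each pixel from depth"
    vv,uu=np.mgrid[0:d.shape[0],0:d.shape[1]]
    K,p,M=c; v=ray(n,c,np.c_[uu.ravel(),vv.ravel()])
    f=v@M[:,2]
    return (p+v/f[:,None]*d.ravel()[:,None]).reshape(d.shape+(3,))
E
python3 - <<'E'
from h import *
s=read_state(); print(s)
for n in("top","scene","wrist"):
    im,d,c=shot(n,n+"0.png"); np.savez(n+"0.npz",im=im,d=d,K=c[0],p=c[1],M=c[2]); print(n,c,(d>0).mean())
E
```

```text
pics
{'clock': 0.0, 'joints': array([-1.05940098e+00,  3.85526227e-01,  6.60915527e-03, -4.94452208e-04,
       -1.19397635e+00, -2.58547083e-01]), 'joint_vel': array([-9.26150519e-04,  2.61621144e-04, -3.82098195e-05, -2.44471576e-04,
        3.25049080e-04,  4.06645955e-04]), 'joint_efforts': array([ 5.19302666e-04, -3.92293489e+01,  1.88402814e+01,  4.18634802e+00,
       -4.72837826e-03,  8.32876253e-06]), 'position': array([ 156.18938698, -604.56335507,  230.23403102]), 'ee_rot': array([-1.25997071e-01,  9.92030033e-01,  1.05809438e-03, -1.80796332e-04]), 'contact_force': array([ 0.4870434 ,  0.17660507, -0.10589331]), 'wrist_torque': array([-0.06432414, -0.0215854 ,  0.00339524]), 'grasp_force': 0.0, 'gripper_width': 85.2834881984456}
top (array([[505.06350253,   0.        , 316.06321475],
       [  0.        , 505.06350253, 233.78835315],
       [  0.        ,   0.        ,   1.        ]]), array([ 283.13167296,   75.63535826, 1430.7711336 ]), array([[ 0.00503355, -0.98379568,  0.17922255],
       [-0.99990472, -0.00725531, -0.01174334],
       [ 0.01285336, -0.17914636, -0.98373847]])) 0.996103515625
scene (array([[622.29537729,   0.        , 312.56444267],
       [  0.        , 622.29537729, 240.68920111],
       [  0.        ,   0.        ,   1.        ]]), array([1221.28019206, 1168.64127692, 1146.58972556]), array([[-0.84228961,  0.35236963, -0.40790177],
       [ 0.53894603,  0.53756438, -0.6485073 ],
       [-0.00924082, -0.766068  , -0.6426931 ]])) 0.9928515625
wrist (array([[371.64829954,   0.        , 320.74761016],
       [  0.        , 371.64829954, 244.66878566],
       [  0.        ,   0.        ,   1.        ]]), array([  83.41745262, -624.35909298,  372.55593497]), array([[-0.25046384,  0.92406531,  0.28874066],
       [ 0.96812059,  0.2380709 ,  0.07787661],
       [ 0.00322233,  0.29904106, -0.9542348 ]])) 0.9959016927083333
```

View pics/top0.png

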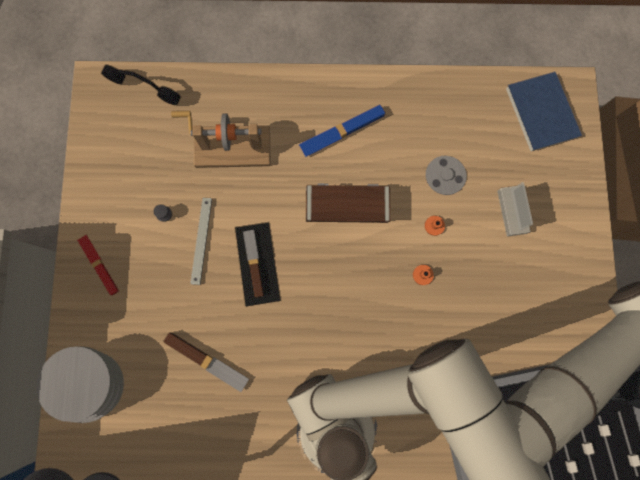

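View pics/scene0.png

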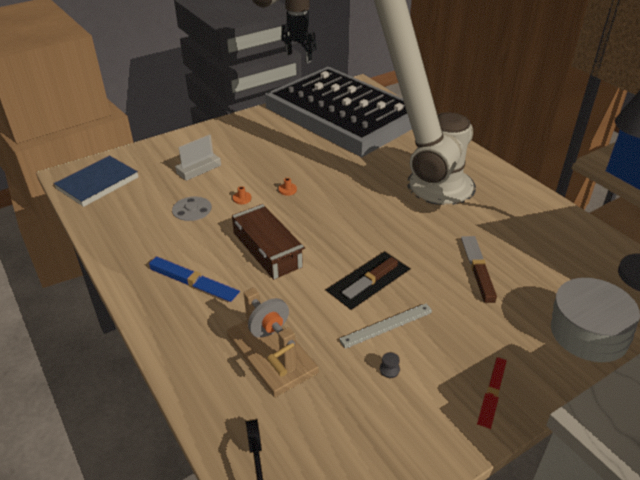

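The top view shows these pieces, all (col,row):
- Case at (347,203), with its hinge bits on the upper (+x) edge, so the front faces the robot.
- Mat at (257,263), cores at (435,225) and (424,274), bar at (202,240).
- Flange at (446,174), cue block at (515,210), clamp knob at (163,213).

What could be taken for the blade:
- brown on the mat (255,262)
- larger brown at (205,360)
- blue (345,130)
- red (98,265)

By the description it is the smaller brown one on the mat. The orange reel on the winder at (225,130) is not a core.

```bash
python3 - <<'E'
from h import *
def load(n):
    z=np.load(n+"0.npz"); return z['im'],z['d'],(z['K'],z['p'],z['M'])
im,d,c=load("top"); P=pts("top",c,d)
cv2.imwrite('pics/crop0.png',cv2.cvtColor(cv2.resize(im[170:320,150:350],None,fx=4,fy=4,interpolation=cv2.INTER_CUBIC),cv2.COLOR_RGB2BGR))
hsv=cv2.cvtColor(im,cv2.COLOR_RGB2HSV)
def box(name,m,roi,z):
    u0,v0,u1,v1=roi; mm=np.zeros(m.shape,np.uint8); mm[v0:v1,u0:u1]=m[v0:v1,u0:u1]
    cs,_=cv2.findContours(mm,cv2.RETR_EXTERNAL,cv2.CHAIN_APPROX_NONE)
    k=max(cs,key=cv2.contourArea); w=plane("top",c,k.reshape(-1,2),z)[:,:2].astype(np.float32)
    r=cv2.minAreaRect(w); print(name,np.round(r[0],1),np.round(r[1],1),round(r[2],1),'z',np.round(np.median(P[mm>0][:,2]),1)); return w
H,S,V=[hsv[...,i].astype(int) for i in range(3)]
org=(H<14)&(S>170)&(V>120)
for r in((405,205,460,245),(405,255,460,300)): box('core flange',org,r,10)
Z=P[...,2]
print('table z',np.median(Z[300:340,280:400]))
box('cover z',(Z>50)&(Z<90),(290,170,410,235),68)
box('cover dark',(V<110)&(S>80),(295,175,400,222),68)
box('mat',(V<60),(225,210,290,320),3)
box('bar',(S<70)&(V>100),(180,190,225,295),12)
box('handle',(S>90)&(V>50)&(Z>8),(240,225,275,300),23)
box('steel',(S<70)&(V>100),(240,225,275,300),14.5)
for u,v in((415,250),(435,225),(424,274)): print(u,v,im[v,u],hsv[v,u],P[v,u])
# orange in scene
ims,ds,cs_=load("scene"); h=cv2.cvtColor(ims,cv2.COLOR_RGB2HSV).astype(int); m=((h[...,0]<14)&(h[...,1]>170)&(h[...,2]>110)).astype(np.uint8)
n,l,st,ce=cv2.connectedComponentsWithStats(m)
Ps=pts("scene",cs_,ds)
for i in range(1,n):
    if st[i,4]>40: print(st[i],np.median(Ps[l==i],0))
E
```

```text
core flange [ 570.3 -280.4] [52.8 52.1] 0.4 z 11.0
core flange [ 426.5 -242. ] [53.1 50.7] 16.6 z 11.3
table z 0.2051307851143065
cover z [622.3 -28.8] [234.4 106.5] 89.6 z 68.3
cover dark [620.7 -21.3] [105.6 218.1] 0.4 z 67.7
mat [457.1 225.6] [225.1  96.7] 9.3 z 3.5
bar [520.5 386.5] [ 27.  250.6] 84.6 z 12.6
handle [414.8 226.3] [104.8  25.2] 9.3 z 22.9
steel [508.7 244.9] [82.4 29.3] 10.8 z 14.8
415 250 [159 129  94] [ 16 104 159] [ 498.97137454 -226.1985236    -2.49833154]
435 225 [179  93  50] [ 10 184 179] [ 563.77196493 -275.41421517   41.83096213]
424 274 [97 57 38] [ 10 155  97] [ 425.27944522 -239.42174955   43.38950807]
[279 179  17  16 171] [ 431.27264918 -233.30097818   11.23453017]
[233 187  18  17 184] [ 573.88781769 -270.79301695   12.45967576]
[263 313  19  19 196] [805.28999773 330.83460776 139.85052843]
```

View pics/crop0.png

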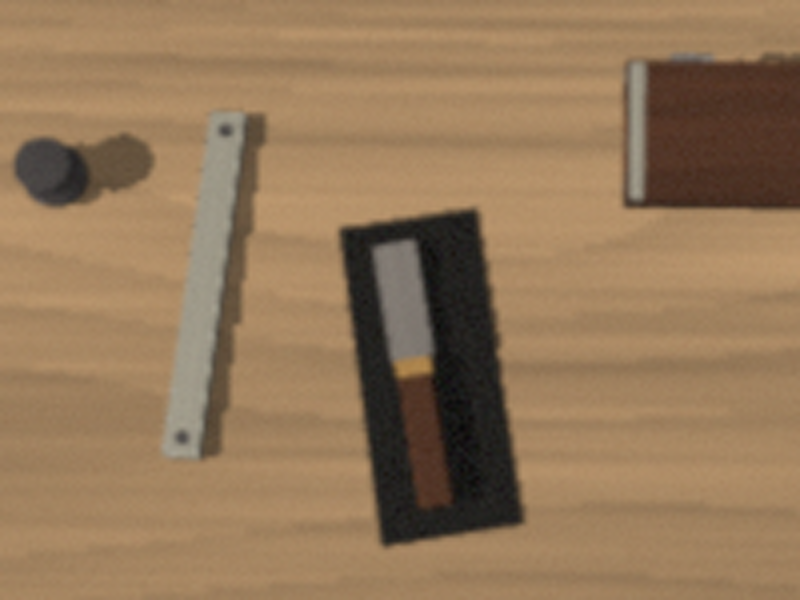

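The crop confirms it: the smaller brown tool lies on the black mat, handle at crop (430,450), tip at (395,245). I'll move over the case front and look from there.

```bash
cat >> h.py <<'E'
def need(p,yaw=None,pitch=0,yawy=None):
    """print shift (cm) and rotvec (deg) from the measured pose. yaw = heading (deg) of the tool y axis minus 90; pitch = turn (deg) about
    the tool's y axis direction, + tips a held blade's tip (heading yaw) down"""
    s=read_state(); t=(np.array(p)-s['position'])/10
    out=np.round(t,2)
    if yaw is not None:
        y=np.radians(yaw); R0=np.array([[-np.cos(y),-np.sin(y),0],[-np.sin(y),np.cos(y),0],[0,0,-1]]).T
        ax=np.array([-np.sin(y),np.cos(y),0])
        T=R.from_rotvec(ax*np.radians(pitch))*R.from_matrix(R0)
        print('shift',out,'rot',np.round((T*R.from_quat(s['ee_rot']).inv()).as_rotvec(degrees=True),2))
    else: print('shift',out)
E
python3 -m creep '{"translation":[[4,7,2],[8,14,3],[12,21,4],[16,28,5],[20,35,6],[24,42,7],[28,49,8],[31.4,57.5,10]],"delta_rot":[[0,0,-2],[0,0,-4],[0,0,-6],[0,0,-8],[0,0,-10],[0,0,-12],[0,0,-14.5],[0,0,-14.5]],"hand":[8.5,8.5,8.5,8.5,8.5,8.5,8.5,8.5]}'
python3 -m creep '{"translation":[[0,0,0],[0,0,0],[0,0,0],[0,0,0]],"delta_rot":[[0,0,0],[0,0,0],[0,0,0],[0,0,0]],"hand":[8.5,8.5,8.5,8.5]}'
python3 - <<'E'
from h import *
im,d,c=shot("wrist","w1.png"); np.savez("w1.npz",im=im,d=d,K=c[0],p=c[1],M=c[2])
need((441.9,231.4,120),10.7)
E
```

```text
clock: 1.15
position: [398.8, -172.4, 305.1]
ee_rot: [0.0, 1.0, 0.0, 0.0]
contact_force: [0.7, 0.0, -1.1]
gripper_width: 85.0
grasp_force: 0.0
clock: 1.65
position: [397.8, -175.5, 304.7]
ee_rot: [0.001, 1.0, 0.0, -0.0]
contact_force: [0.4, -0.1, -0.5]
gripper_width: 84.9
grasp_force: 0.0
shift [  4.4   40.68 -18.48] rot [-0.   -0.03 10.85]
```

View pics/w1.png

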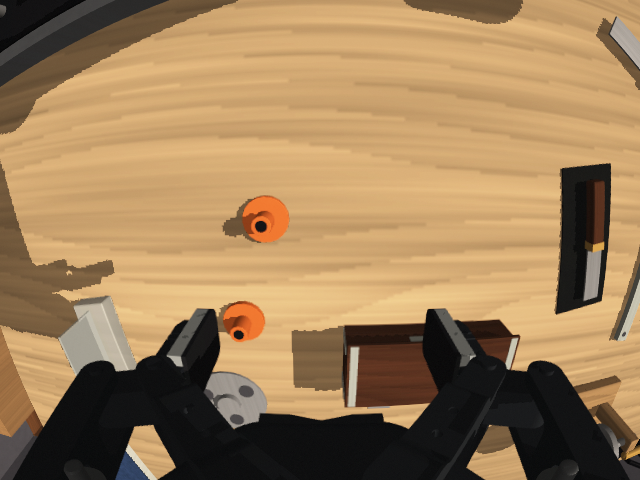

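The wrist view shows the two cores at (264,222) and (243,322), the case with its slot facing the robot at (430,345), and the blade on its mat at (592,240). There is no third core. Going over the blade.

```bash

python3 -m creep '{"translation":[[0.6,5,0],[1.1,10,0],[1.7,15,0],[2.2,20,0],[2.8,25,0],[3.3,30,0],[3.9,35,0],[4.4,40.7,-3]],"delta_rot":[[0,0,2],[0,0,4],[0,0,6],[0,0,8],[0,0,10.85],[0,0,10.85],[0,0,10.85],[0,0,10.85]],"hand":[8.5,8.5,8.5,8.5,8.5,8.5,8.5,8.5]}' >/dev/null
python3 -m creep '{"translation":[[0,0,0],[0,0,0],[0,0,0]],"delta_rot":[[0,0,0],[0,0,0],[0,0,0]],"hand":[8.5,8.5,8.5]}'
python3 - <<'E'
from h import *
im,d,c=shot("wrist","w2.png"); np.savez("w2.npz",im=im,d=d,K=c[0],p=c[1],M=c[2])
P=pts("wrist",c,d); Z=P[...,2]
def rect(name,m):
    m=m.astype(np.uint8); n,l,st,ce=cv2.connectedComponentsWithStats(m); i=1+np.argmax(st[1:,4])
    w=P[l==i][:,:2].astype(np.float32); r=cv2.minAreaRect(w); print(name,st[i],np.round(r[0],1),np.round(r[1],1),round(r[2],2),np.median(Z[l==i]))
X,Y=P[...,0],P[...,1]
hsv=cv2.cvtColor(im,cv2.COLOR_RGB2HSV).astype(int)
nearb=(abs(X-440)<130)&(abs(Y-230)<40)
rect('handle',nearb&(Z>19)&(Z<26)); rect('steel',nearb&(Z>12)&(Z<17)&(hsv[...,1]<90)&(hsv[...,2]>90))
rect('mat',(abs(X-450)<150)&(abs(Y-225)<80)&(hsv[...,2]<45)&(Z<6))
rect('cover',(abs(X-620)<120)&(abs(Y+29)<170)&(Z>64)&(Z<72))
need((441.9,231.4,4),10.7)
E
```

```text
clock: 3.08
position: [442.7, 229.7, 276.8]
ee_rot: [-0.094, 0.996, 0.0, 0.001]
contact_force: [0.6, -0.6, -0.4]
gripper_width: 84.9
grasp_force: 0.0
handle [ 312  126   24   97 2180] [413.6 227.3] [104.7  24.7] 10.54 22.46445565907274
steel [ 311  221   26   70 1755] [507.7 245.3] [84.9 29.8] 11.18 14.04195620795349
mat [  273   109    90   191 12018] [456.3 226.9] [227.8  98.8] 9.64 2.5966242741919814
cover [  21  258  156  105 9818] [620.9 -27.3] [107.7 236. ] 0.04 67.22810638732241
shift [ -0.07   0.16 -27.29] rot [-0.06  0.08 -0.04]
```

View pics/w2.png

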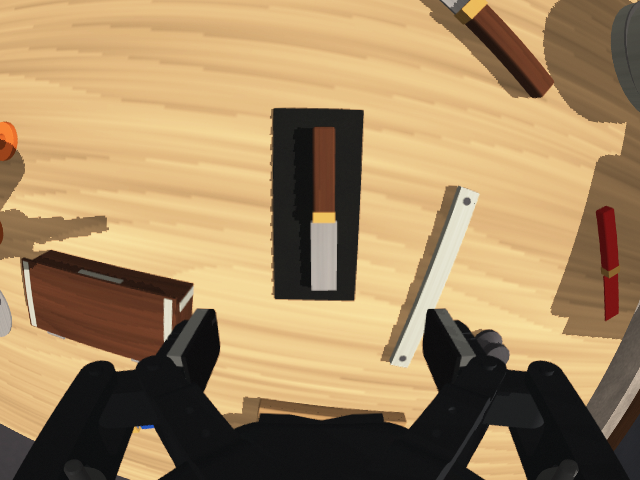

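The view shows the blade (handle (324,170), steel tip (323,290)) centred between the fingers, and the case with its slot at (100,275). Descend and grip.

```bash

python3 -m creep '{"translation":[[0,0.1,-6],[-0.1,0.2,-12],[-0.2,0.3,-18],[-0.2,0.3,-23],[-0.2,0.3,-26],[-0.2,0.3,-27.1],[-0.2,0.3,-27.1],[-0.2,0.3,-27.1]],"delta_rot":[[0,0,0],[0,0,0],[0,0,0],[0,0,0],[0,0,0],[0,0,0],[0,0,0],[0,0,0]],"hand":[6,6,6,6,6,6,6,6]}'
python3 -m creep '{"translation":[[0,0,0],[0,0,0],[0,0,0],[0,0,0],[0,0,0],[0,0,0],[0,0,0],[0,0,0]],"delta_rot":[[0,0,0],[0,0,0],[0,0,0],[0,0,0],[0,0,0],[0,0,0],[0,0,0],[0,0,0]],"hand":[1.5,1.5,1.5,1.5,1.5,1.5,1.5,1.5]}'
python3 -m creep '{"translation":[[0,0,1],[0,0,3],[0,0,6],[0,0,10],[0,0,13],[0,0,13],[0,0,13],[0,0,13]],"delta_rot":[[0,0,0],[0,0,0],[0,0,0],[0,0,0],[0,0,0],[0,0,0],[0,0,0],[0,0,0]],"hand":[1.5,1.5,1.5,1.5,1.5,1.5,1.5,1.5]}'
python3 - <<'E'
from h import *
need((441,231,135),0)
E
```

```text
clock: 4.12
position: [441.3, 234.5, 6.5]
ee_rot: [-0.094, 0.996, 0.001, 0.001]
contact_force: [-0.8, 0.4, 0.7]
gripper_width: 59.9
grasp_force: 0.0
clock: 5.12
position: [440.8, 234.2, 6.0]
ee_rot: [-0.095, 0.996, 0.0, 0.001]
contact_force: [-1.4, -0.0, 7.1]
gripper_width: 22.7
grasp_force: 59.7
clock: 6.12
position: [439.5, 233.1, 133.6]
ee_rot: [-0.094, 0.996, -0.001, -0.001]
contact_force: [-1.0, 0.1, -1.9]
gripper_width: 22.7
grasp_force: 58.8
shift [ 0.15 -0.21  0.14] rot [  0.1   -0.14 -10.82]
```

```bash

python3 -m creep '{"translation":[[-0.2,-4,0],[-0.4,-9,0],[-0.6,-14,0],[-0.9,-19,0],[-0.9,-23,0],[-0.9,-26.1,0],[-0.9,-26.1,-3],[-0.9,-26.1,-5]],"delta_rot":[[0,0,-3],[0,0,-6],[0,0,-9],[0,0,-10.8],[0,0,-10.8],[0,0,-10.8],[0,0,-10.8],[0,0,-10.8]],"hand":[1.5,1.5,1.5,1.5,1.5,1.5,1.5,1.5]}' >/dev/null
python3 -m creep '{"translation":[[0,0,0],[0,0,0],[0,0,0]],"delta_rot":[[0,0,0],[0,0,0],[0,0,0]],"hand":[1.5,1.5,1.5]}'
cat > look.py <<'E'
from h import *
import sys
im,d,c=shot("wrist",sys.argv[1]); P=pts("wrist",c,d); X,Y,Z=[P[...,i] for i in range(3)]
s=read_state(); t=s['position']
hsv=cv2.cvtColor(im,cv2.COLOR_RGB2HSV).astype(int)
def rect(name,m):
    m=m.astype(np.uint8); n,l,st,ce=cv2.connectedComponentsWithStats(m)
    if n<2: print(name,'none'); return
    i=1+np.argmax(st[1:,4]); q=P[l==i]
    r=cv2.minAreaRect(q[:,:2].astype(np.float32)); print(name,st[i],np.round(r[0],1),np.round(r[1],1),round(r[2],2),'z',np.round(np.median(q[:,2]),1),'lo',np.round(np.percentile(q,2,0),1),'hi',np.round(np.percentile(q,98,0),1))
    A=np.c_[q[:,0],q[:,1],np.ones(len(q))]; k=np.linalg.lstsq(A,q[:,2],rcond=None)[0]; print('  slope x,y deg',np.round(np.degrees(np.arctan(k[:2])),1))
rect('blade',(hsv[...,1]<90)&(hsv[...,2]>70)&(abs(Y-t[1])<25)&(X>t[0]+15)&(X<t[0]+130)&(Z>t[2]-25)&(Z<t[2]+45))
rect('cover',(abs(X-620)<120)&(abs(Y+29)<170)&(Z>64)&(Z<72))
rect('front',(X>560)&(X<590)&(abs(Y+29)<170)&(Z>8)&(Z<48))
print(np.round(t,1))
E
python3 look.py w3.png
```

```text
clock: 7.5
position: [431.9, -27.0, 85.6]
ee_rot: [-0.001, 1.0, 0.0, 0.001]
contact_force: [-0.7, 0.3, -1.5]
gripper_width: 22.5
grasp_force: 59.0
blade [ 289  376   65   44 2201] [473.5 -26.4] [32.7 29.8] 78.37 z 93.7 lo [464.1 -41.   92.7] hi [486.2 -12.6  94.8]
  slope x,y deg [-0.6 -0.1]
cover [163 460  21  16  73] [ 575.1 -134.5] [ 3.8 26. ] 41.61 z 67.3 lo [ 567.5 -142.6   64.2] hi [ 584.6 -124.2   68.7]
  slope x,y deg [-14.7 -21.2]
front [416 421  39  34 382] [578.7  62.8] [ 3.4 23.6] 1.86 z 29.8 lo [577.6  51.8  10.5] hi [580.   73.   46.7]
  slope x,y deg [-54.8  55.9]
[431.8 -27.   85.7]
```

View pics/w3.png

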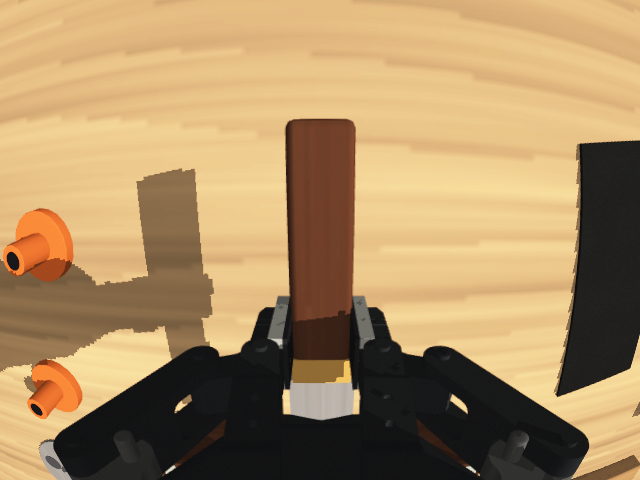

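The blade is level in the grip, with the handle at (320,240) and its top at z 93.7. Now lower to slot height and go in.

```bash

python3 -m creep '{"translation":[[0,0,-2],[0,0,-3.6],[0,0,-3.6],[1.5,0,-3.6],[2.5,0,-3.6],[2.5,0,-3.6]],"delta_rot":[[0,0,0],[0,0,0],[0,0,0],[0,0,0],[0,0,0],[0,0,0]],"hand":[1.5,1.5,1.5,1.5,1.5,1.5]}'
python3 -m creep '{"translation":[[0.7,0,0],[1.4,0,0],[1.4,0,0]],"delta_rot":[[0,0,0],[0,0,0],[0,0,0]],"hand":[1.5,1.5,1.5]}'
python3 -m creep '{"translation":[[0.6,0,0],[1.2,0,0],[1.9,0,0],[1.9,0,0],[1.9,0,0]],"delta_rot":[[0,0,0],[0,0,0],[0,0,0],[0,0,0],[0,0,0]],"hand":[1.5,1.5,1.5,1.5,1.5]}'
python3 - <<'E'
from h import *
s=read_state(); print(s['wrist_torque'],s['contact_force'])
im,d,c=shot("scene"); cv2.imwrite('pics/s4.png',cv2.cvtColor(cv2.resize(im[170:320,200:400],None,fx=4,fy=4),cv2.COLOR_RGB2BGR))
E
```

```text
clock: 8.3
position: [458.0, -27.0, 49.4]
ee_rot: [-0.0, 1.0, 0.0, 0.001]
contact_force: [0.2, 0.3, -1.0]
gripper_width: 23.1
grasp_force: 59.0
clock: 8.68
position: [470.9, -27.2, 49.0]
ee_rot: [-0.0, 1.0, 0.0, 0.0]
contact_force: [-0.2, 0.8, -1.4]
gripper_width: 22.4
grasp_force: 59.0
clock: 9.3
position: [489.0, -27.3, 48.8]
ee_rot: [-0.0, 1.0, -0.0, -0.0]
contact_force: [-0.6, 0.0, -1.0]
gripper_width: 22.7
grasp_force: 59.0
[-0.02704482  0.01392716 -0.01020956] [-0.56760255  0.03216732 -1.02041722]
```

No contact, and the tip is about 20 mm inside the slot. Start lifting.

```bash

python3 -m creep '{"translation":[[0,0,0.4],[0,0,0.8],[0,0,1.2],[0,0,1.6],[0,0,1.6]],"delta_rot":[[0,0,0],[0,0,0],[0,0,0],[0,0,0],[0,0,0]],"hand":[1.5,1.5,1.5,1.5,1.5]}'
python3 - <<'E'
from h import *
s=read_state(); print(s['wrist_torque'],s['contact_force'])
im,d,c=shot("scene"); cv2.imwrite('pics/s5.png',cv2.cvtColor(cv2.resize(im[170:320,200:400],None,fx=4,fy=4),cv2.COLOR_RGB2BGR))
E
cat > cov.py <<'E'
from h import *
for n in("top","scene"):
    im,d,c=shot(n); P=pts(n,c,d); X,Y,Z=[P[...,i] for i in range(3)]
    m=(X>540)&(X<780)&(Y>30)&(Y<80)&(Z>58)&(Z<190)   # strip of cover away from the gripper
    q=P[m]; q=q[:]
    if len(q)<20: print(n,'few',len(q)); continue
    x,z=q[:,0],q[:,2]; (vx,vz,x0,z0)=cv2.fitLine(np.c_[x,z].astype(np.float32),cv2.DIST_HUBER,0,.01,.01).ravel()
    print(n,len(q),'angle deg',round(float(np.degrees(np.arctan2(vz,-vx))),1),'x',np.round(np.percentile(x,[2,98]),1),'z',np.round(np.percentile(z,[2,98]),1))
E
python3 cov.py
```

```text
clock: 9.98
position: [489.2, -27.2, 65.2]
ee_rot: [-0.0, 1.0, 0.0, 0.0]
contact_force: [0.1, -0.2, -3.4]
gripper_width: 22.3
grasp_force: 59.0
[-0.02709148  0.08615179 -0.00903401] [ 0.09493101 -0.15335099 -3.42389778]
top 636 angle deg -171.2 x [573.3 673.1] z [65.7 86.4]
scene 532 angle deg -171.3 x [572.7 674.1] z [62.9 85.2]
```

View pics/s5.png

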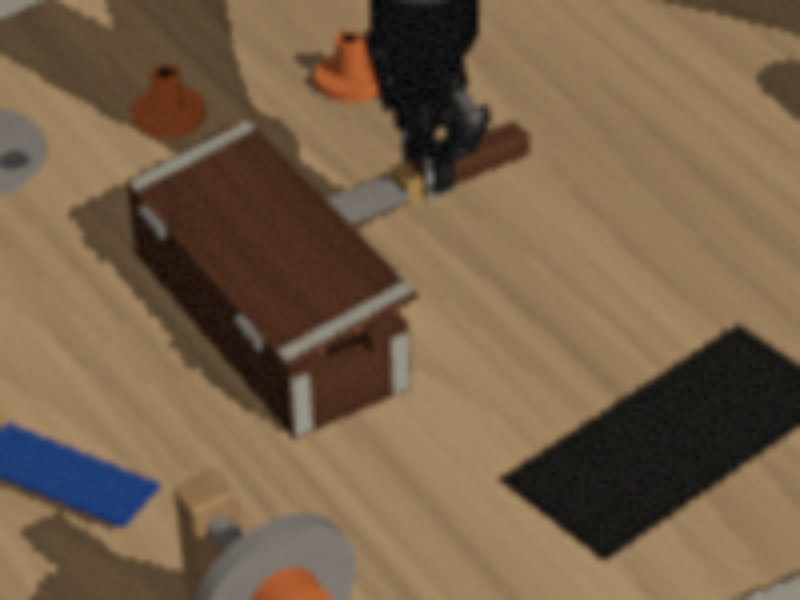

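The blade is lifting the cover (9°, only about 2.5 N). I'll carry on along the arc with the blade alone.

```bash

python3 -m creep '{"translation":[[0.1,0,0.8],[0.2,0,1.45],[0.4,0,2.0],[0.75,0,2.6],[1.3,0,3.4],[1.95,0,4.2],[2.7,0,4.8],[3.5,0,5.4]],"delta_rot":[[0,0,0],[0,0,0],[0,0,0],[0,0,0],[0,0,0],[0,0,0],[0,0,0],[0,0,0]],"hand":[1.5,1.5,1.5,1.5,1.5,1.5,1.5,1.5]}'
python3 cov.py
python3 -m creep '{"translation":[[0.9,0,0.4],[1.8,0,0.7],[2.8,0,0.9],[3.8,0,1],[3.8,0,1]],"delta_rot":[[0,0,0],[0,0,0],[0,0,0],[0,0,0],[0,0,0]],"hand":[1.5,1.5,1.5,1.5,1.5]}'
python3 cov.py
```

```text
clock: 11.12
position: [524.9, -27.3, 119.5]
ee_rot: [-0.0, 1.0, 0.0, 0.0]
contact_force: [-1.5, -1.6, -3.6]
gripper_width: 22.4
grasp_force: 59.1
top 210 angle deg -119.4 x [623.9 676.4] z [ 63.2 154.8]
scene 513 angle deg -116.7 x [578.9 674.6] z [ 59.2 155.4]
clock: 11.85
position: [564.1, -27.1, 129.1]
ee_rot: [-0.0, 1.0, 0.0, 0.001]
contact_force: [0.4, 0.7, -1.7]
gripper_width: 22.5
grasp_force: 59.2
top 146 angle deg 135.2 x [579.7 684.3] z [ 60.5 167.9]
scene 311 angle deg 94.6 x [578.1 681.7] z [ 59.  164.7]
```

```bash

python3 -m creep '{"translation":[[0.9,0,0],[1.8,0,-0.2],[2.7,0,-0.5],[3.5,0,-0.9],[4.2,0,-1.4],[4.4,0,-1.4],[4.4,0,-1.4]],"delta_rot":[[0,0,0],[0,0,0],[0,0,0],[0,0,0],[0,0,0],[0,0,0],[0,0,0]],"hand":[1.5,1.5,1.5,1.5,1.5,1.5,1.5]}'
sed -i 's/(Z>58)&(Z<190)/(Z>72)\&(Z<190)\&(X>630)/' cov.py; python3 cov.py
```

```text
clock: 12.82
position: [604.0, -27.4, 114.3]
ee_rot: [-0.0, 1.0, -0.0, -0.003]
contact_force: [-7.7, 0.8, 1.8]
gripper_width: 22.8
grasp_force: 59.9
top 80 angle deg 114.4 x [723.  735.6] z [131.9 147.2]
scene 111 angle deg 127.0 x [677.7 734.4] z [ 73.5 146.2]
```

Fully open at its stop (127° measured). Now return the blade to the mat.

```bash

python3 -m creep '{"translation":[[-2,0,0.5],[-5,0,1],[-9,1,1],[-13,4,1],[-16.3,9,1],[-16.3,15,1],[-16.3,21,1],[-16.3,26.2,1]],"delta_rot":[[0,0,0],[0,0,0],[0,0,0],[0,0,3],[0,0,6],[0,0,9],[0,0,10.8],[0,0,10.8]],"hand":[1.5,1.5,1.5,1.5,1.5,1.5,1.5,1.5]}'>/dev/null
python3 -m creep '{"translation":[[0,0,0],[0,0,0],[0,0,0]],"delta_rot":[[0,0,0],[0,0,0],[0,0,0]],"hand":[1.5,1.5,1.5]}'
python3 -c "
from h import *
need((440.8,234.2,7),10.8)"; python3 cov.py
```

```text
clock: 14.3
position: [443.4, 233.9, 124.9]
ee_rot: [-0.094, 0.996, -0.0, 0.0]
contact_force: [0.5, -0.7, -1.7]
gripper_width: 22.4
grasp_force: 59.4
shift [ -0.26   0.03 -11.79] rot [0.   0.   0.04]
top 508 angle deg 126.4 x [679.8 733.8] z [ 73.6 145.3]
scene 119 angle deg 126.7 x [678.7 733.3] z [ 75.8 146.6]
```

```bash

python3 -m creep '{"translation":[[-0.3,0,-3],[-0.3,0,-6],[-0.3,0,-9],[-0.3,0,-10.8],[-0.3,0,-11.5],[-0.3,0,-11.8],[-0.3,0,-11.8]],"delta_rot":[[0,0,0],[0,0,0],[0,0,0],[0,0,0],[0,0,0],[0,0,0],[0,0,0]],"hand":[1.5,1.5,1.5,1.5,1.5,1.5,1.5]}'
python3 -m creep '{"translation":[[0,0,0],[0,0,0],[0,0,0],[0,0,0],[0,0,0],[0,0,0]],"delta_rot":[[0,0,0],[0,0,0],[0,0,0],[0,0,0],[0,0,0],[0,0,0]],"hand":[5,5,5,5,5,5]}'
python3 -m creep '{"translation":[[0,0,3],[0,0,8],[0,0,14],[0,-4,20],[-1,-10,25],[-2,-16,27],[-3,-22,27],[-4,-28,27]],"delta_rot":[[0,0,0],[0,0,0],[0,0,0],[0,0,-2],[0,0,-4],[0,0,-6],[0,0,-8],[0,0,-10.8]],"hand":[6,6,8.5,8.5,8.5,8.5,8.5,8.5]}'
python3 -m creep '{"translation":[[0,-5,0],[0,-10,0],[0,-10,0],[0,-10,0]],"delta_rot":[[0,0,0],[0,0,0],[0,0,0],[0,0,0]],"hand":[8.5,8.5,8.5,8.5]}'
cat > all.py <<'E'
from h import *
import sys
def run(n,f=None):
    im,d,c=shot(n,f); P=pts(n,c,d); X,Y,Z=[P[...,i] for i in range(3)]
    hsv=cv2.cvtColor(im,cv2.COLOR_RGB2HSV).astype(int); H,S,V=[hsv[...,i] for i in range(3)]
    org=((H<14)&(S>150)&(V>70)&(X<760)).astype(np.uint8)
    k,l,st,ce=cv2.connectedComponentsWithStats(org)
    for i in range(1,k):
        if st[i,4]<60: continue
        q=P[l==i]; top=q[q[:,2]>np.percentile(q[:,2],98)-5]; fl=q[(q[:,2]<14)]
        out=[np.round((top.min(0)+top.max(0))/2,1)]
        if len(fl)>5:
            r=cv2.minEnclosingCircle(fl[:,:2].astype(np.float32)); out+=[np.round(r[0],1),round(r[1],1)]
        print(n,'orange',st[i],'top',*out)
    for nm,m in(('bar',(S<70)&(V>90)&(Z>9)&(Z<15)&(X>350)&(X<700)&(Y>290)&(Y<480)),('handle',(Z>17)&(Z<27)&(X>340)&(X<560)&(Y>180)&(Y<280)),('steel',(S<80)&(V>80)&(Z>10)&(Z<17)&(X>400)&(X<580)&(Y>190)&(Y<290))):
        if m.sum()>30:
            r=cv2.minAreaRect(P[m][:,:2].astype(np.float32)); print(n,nm,np.round(r[0],1),np.round(r[1],1),round(r[2],1))
    return im,d,c,P
if __name__=="__main__":
    for n in sys.argv[1:]: run(n)
    print(np.round(read_state()['position'],1))
E
python3 all.py top wrist
```

```text
clock: 15.28
position: [440.7, 234.9, 7.5]
ee_rot: [-0.094, 0.996, 0.0, 0.0]
contact_force: [0.8, 1.1, -1.5]
gripper_width: 22.5
grasp_force: 59.4
clock: 16.02
position: [440.2, 234.7, 6.9]
ee_rot: [-0.094, 0.996, -0.0, -0.0]
contact_force: [-0.1, -0.6, 0.4]
gripper_width: 50.0
grasp_force: 0.0
clock: 17.02
position: [403.1, -26.7, 277.3]
ee_rot: [-0.0, 1.0, 0.0, 0.001]
contact_force: [0.5, -1.2, 0.2]
gripper_width: 85.1
grasp_force: 0.0
clock: 17.52
position: [403.3, -125.2, 276.1]
ee_rot: [0.0, 1.0, 0.0, -0.0]
contact_force: [1.0, -0.1, -1.0]
gripper_width: 84.6
grasp_force: 0.0
top orange [425 216  20  11 155] top [ 364.6  -31.  1026.5] [ 574.9 -282.8] 27.6
top orange [ 78 235  23  29 267] top [491.4 696.7  19.9] [494. 702.] 41.5
top orange [ 95 263  23  32 270] top [409.4 640.7  24.2] [411.  644.8] 48.3
top bar [521.2 384.9] [ 27.6 249.4] 84.8
top handle [456.3 235.5] [188.8  29.7] 11.0
top steel [509.7 246.6] [82.3 28.8] 10.8
wrist orange [583 179  11  68 717] top [390.9  60.8 219.4]
wrist orange [ 195  195   49   50 1803] top [ 383.5 -190.2  227.9] [ 428.3 -245.1] 31.8
wrist orange [181 305  30  17 169] top [ 363.2 -152.1  355.5] [ 553.9 -289.9] 24.2
wrist orange [215 311   9  28 130] top [ 402.9 -167.3  289. ] [ 567.9 -259. ] 17.9
wrist orange [ 304  352  119   41 2433] top [ 467.6 -103.4  238.6] [640.7 -71.1] 64.2
wrist orange [418 360  12  20 136] top [641.8  22.6   3.6] [641.8  15.4] 17.0
wrist orange [306 400 119  28 826] top [505.6 -64.7 244.6]
wrist orange [469 442  15  22 158] top [522.9 -18.4 268.8]
wrist bar [563.6 382.5] [ 28.3 158.6] 84.6
wrist handle [418.8 229.7] [116.8  25.8] 11.0
wrist steel [506.7 247.8] [85.3 32.1] 11.5
[ 403.6 -124.3  276.2]
```

The blade is back in its starting pose. Next, measure the hubs and case walls closely.

```bash

python3 -m creep '{"translation":[[0,-4,-2],[0,-8,-4],[0,-8,-4],[0,-8,-4]],"delta_rot":[[0,0,0],[0,0,0],[0,0,0],[0,0,0]],"hand":[8.5,8.5,8.5,8.5]}'
cat > cores.py <<'E'
from h import *
import sys
for n in sys.argv[1:]:
    im,d,c=shot(n,'w6.png' if n=="wrist" else None); P=pts(n,c,d); X,Y,Z=[P[...,i] for i in range(3)]
    for x0,y0 in((427,-243),(571,-280)):
        w=(np.hypot(X-x0,Y-y0)<60)
        for nm,lo,hi in(('hub',37,47),('flange',7,13)):
            q=P[w&(Z>lo)&(Z<hi)]
            if len(q)>8:
                r=cv2.minEnclosingCircle(q[:,:2].astype(np.float32)); print(n,nm,len(q),np.round(r[0],1),round(r[1],1),np.round(np.median(q[:,2]),1))
    # case rim
    q=(abs(X-625)<60)&(abs(Y+28)<140)&(Z>58)&(Z<66)
    a=P[q&(abs(X-630)<25)]; 
    if len(a)>10:
        for s in(a[a[:,1]>-28],a[a[:,1]<-28]):
            if len(s)>5: print(n,'end wall y',np.round(np.percentile(s[:,1],[3,50,97]),1),len(s))
    f=P[q&(X<600)]
    if len(f)>10: print(n,'front wall x',np.round(np.percentile(f[:,0],[3,50,97]),1),'y',np.round(np.percentile(f[:,1],[1,99]),1))
    g=P[(abs(X-625)<30)&(abs(Y+28)<100)&(Z>14)&(Z<22)]
    if len(g)>10:
        for s in(g[g[:,1]>-28],g[g[:,1]<-28]): 
            if len(s)>5: print(n,'divider y',np.round(np.percentile(s[:,1],[5,50,95]),1),len(s))
E
python3 cores.py wrist top scene
```

```text
clock: 18.12
position: [404.1, -204.3, 236.6]
ee_rot: [-0.001, 1.0, -0.0, 0.0]
contact_force: [-0.5, 0.1, 0.9]
gripper_width: 85.2
grasp_force: 0.0
wrist hub 475 [ 426.9 -243.5] 12.3 41.5
wrist flange 1714 [ 427.1 -244.1] 29.5 9.5
wrist hub 311 [ 569.5 -281.5] 12.4 41.5
wrist flange 1063 [ 569.8 -281.3] 29.4 9.4
wrist end wall y [-144.2 -139.6 -133.7] 12
wrist front wall x [577.3 581.3 597. ] y [-144.5   87.1]
wrist divider y [-64.1 -63.  -61.1] 60
top flange 62 [ 397.1 -245.7] 33.8 10.3
top hub 51 [ 570.7 -282.5] 12.1 42.8
top flange 146 [ 581.7 -283.7] 46.7 10.0
top end wall y [76.8 82.1 87.7] 20
top end wall y [-144.5 -140.1 -133.6] 20
top front wall x [578.9 583.6 596.9] y [-145.9   87.5]
top divider y [4.7 4.9 7.6] 23
top divider y [-64.7 -64.3 -63.9] 20
scene hub 33 [ 424.4 -241.5] 19.5 41.7
scene flange 93 [ 423.7 -234.8] 47.9 10.0
scene hub 33 [ 566.8 -279.2] 15.2 40.0
scene flange 90 [ 566.7 -288.9] 47.4 9.4
scene end wall y [78.7 84.9 93.3] 21
scene end wall y [-143.7 -135.1 -128. ] 22
scene front wall x [576.5 583.  597.4] y [-141.9   92.2]
scene divider y [ 5.   8.6 11.9] 23
scene divider y [-126.4  -60.5  -56. ] 28
```

View pics/w6.png

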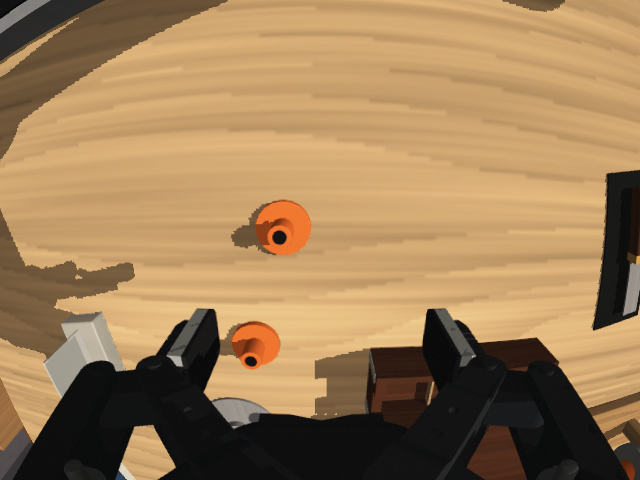

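The view shows core A at (283,228), core B at (255,345) and the open case on the right at (430,390). Measured: A at (427,-244), B at (570,-281), case centre (624.5,-28.6). Pick A.

```bash

python3 -m creep '{"translation":[[2.3,-3.9,-5],[2.3,-3.9,-11],[2.3,-3.9,-16],[2.3,-3.9,-20],[2.3,-3.9,-22.2],[2.3,-3.9,-22.2],[2.3,-3.9,-22.2]],"delta_rot":[[0,0,0],[0,0,0],[0,0,0],[0,0,0],[0,0,0],[0,0,0],[0,0,0]],"hand":[5,5,5,5,5,5,5]}'
python3 -m creep '{"translation":[[0,0,0],[0,0,0],[0,0,0],[0,0,0],[0,0,0],[0,0,0]],"delta_rot":[[0,0,0],[0,0,0],[0,0,0],[0,0,0],[0,0,0],[0,0,0]],"hand":[1.5,1.5,1.5,1.5,1.5,1.5]}'
python3 -m creep '{"translation":[[0,0,4],[0,0,9],[0,0,13],[4,5,13],[8,10,13],[12,15,13],[16,20,13],[19.8,21.5,13]],"delta_rot":[[0,0,0],[0,0,0],[0,0,0],[0,0,0],[0,0,0],[0,0,0],[0,0,0],[0,0,0]],"hand":[1.5,1.5,1.5,1.5,1.5,1.5,1.5,1.5]}'
python3 -m creep '{"translation":[[0,0,0],[0,0,0],[0,0,0]],"delta_rot":[[0,0,0],[0,0,0],[0,0,0]],"hand":[1.5,1.5,1.5]}'
python3 - <<'E'
from h import *
import all as A
im,d,c=shot("wrist","w7.png"); P=pts("wrist",c,d); s=read_state()['position']
hsv=cv2.cvtColor(im,cv2.COLOR_RGB2HSV).astype(int); m=(hsv[...,0]<12)&(hsv[...,1]>170)&(hsv[...,2]>120)&(np.hypot(P[...,0]-s[0],P[...,1]-s[1])<45)
q=P[m]; print(len(q), np.round(np.percentile(q,[2,50,98],axis=0),1)); need((624.5,-28.6,19),0)
E
```

```text
clock: 19.15
position: [427.9, -244.0, 15.5]
ee_rot: [-0.001, 1.0, -0.0, 0.001]
contact_force: [-0.4, 0.0, 0.3]
gripper_width: 50.3
grasp_force: 0.0
clock: 19.9
position: [427.6, -244.3, 15.8]
ee_rot: [-0.001, 1.0, -0.0, 0.001]
contact_force: [-0.3, 1.5, 6.5]
gripper_width: 22.0
grasp_force: 58.5
clock: 20.9
position: [625.5, -26.4, 144.8]
ee_rot: [-0.002, 1.0, 0.0, 0.0]
contact_force: [1.5, -0.6, -0.3]
gripper_width: 22.6
grasp_force: 59.0
clock: 21.28
position: [623.6, -30.0, 144.5]
ee_rot: [0.0, 1.0, 0.0, -0.0]
contact_force: [0.8, -0.5, -1.0]
gripper_width: 22.3
grasp_force: 59.0
3839 [[594.5 -56.8 129.6]
 [615.4 -32.6 157. ]
 [633.1 -17.7 171. ]]
shift [  0.08   0.14 -12.56] rot [-0.   -0.01  0.03]
```

```bash

python3 -m creep '{"translation":[[0.1,0.15,-3],[0.1,0.15,-6],[0.1,0.15,-9],[0.1,0.15,-11],[0.1,0.15,-12],[0.1,0.15,-12.4],[0.1,0.15,-12.4]],"delta_rot":[[0,0,0],[0,0,0],[0,0,0],[0,0,0],[0,0,0],[0,0,0],[0,0,0]],"hand":[1.5,1.5,1.5,1.5,1.5,1.5,1.5]}'
python3 -m creep '{"translation":[[0,0,0],[0,0,0],[0,0,0],[0,0,0]],"delta_rot":[[0,0,0],[0,0,0],[0,0,0],[0,0,0]],"hand":[4,4,4,4]}'
python3 -m creep '{"translation":[[0,0,3],[0,0,7],[0,0,11],[-3,-4,14],[-6,-9,16],[-10,-14,16],[-14,-18,16],[-14,-18,16]],"delta_rot":[[0,0,0],[0,0,0],[0,0,0],[0,0,0],[0,0,0],[0,0,0],[0,0,0],[0,0,0]],"hand":[4,4,4,5,5,5,5,5]}'
sed -i 's/w6.png/w8.png/' cores.py
python3 cores.py wrist top | grep -E 'hub|flange'
python3 - <<'E'
from h import *
im,d,c=shot("top"); P=pts("top",c,d)
cv2.imwrite('pics/t8.png',cv2.cvtColor(cv2.resize(im[130:330,180:480],None,fx=2.6,fy=2.6,interpolation=cv2.INTER_CUBIC),cv2.COLOR_RGB2BGR))
need((569.6,-281.4,130),0)
E
```

```text
clock: 22.2
position: [625.9, -27.8, 20.9]
ee_rot: [-0.0, 1.0, 0.0, 0.001]
contact_force: [-0.4, -0.1, 0.3]
gripper_width: 22.2
grasp_force: 59.0
clock: 22.7
position: [625.7, -27.7, 20.4]
ee_rot: [-0.0, 1.0, 0.0, 0.0]
contact_force: [0.8, 0.3, 0.2]
gripper_width: 39.9
grasp_force: 0.0
clock: 23.7
position: [482.7, -209.7, 180.6]
ee_rot: [0.002, 1.0, 0.0, -0.0]
contact_force: [0.2, 1.0, 0.5]
gripper_width: 50.1
grasp_force: 0.0
wrist flange 1321 [ 569.1 -281.7] 29.0 9.4
top flange 16 [ 434.1 -250.2] 44.4 7.8
shift [ 8.34 -7.38 -5.06] rot [ 0.01  0.06 -0.04]
```

View pics/t8.png

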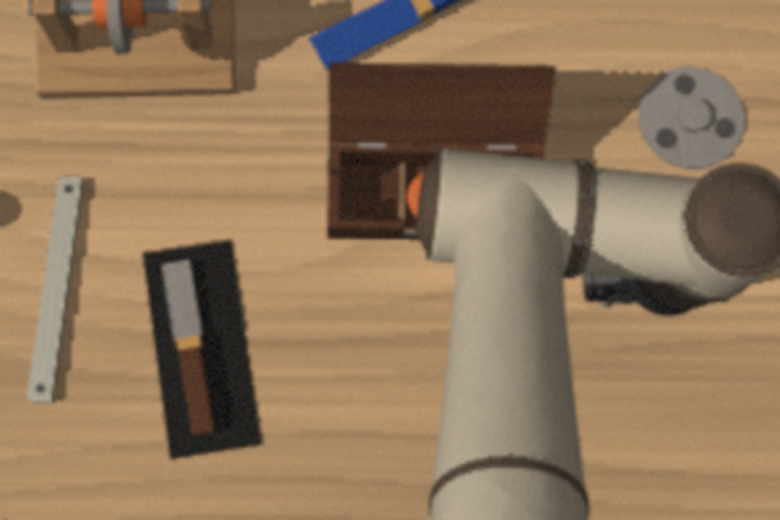

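The top crop shows core A in the middle bay (420,195), the cover open, and the blade and bar in place. Pick B.

```bash

python3 -m creep '{"translation":[[4,-4,-2],[8.7,-7.2,-5],[8.7,-7.2,-9],[8.7,-7.2,-13],[8.7,-7.2,-15.5],[8.7,-7.2,-16.5],[8.7,-7.2,-16.5],[8.7,-7.2,-16.5]],"delta_rot":[[0,0,0],[0,0,0],[0,0,0],[0,0,0],[0,0,0],[0,0,0],[0,0,0],[0,0,0]],"hand":[5,5,5,5,5,5,5,5]}'
python3 -m creep '{"translation":[[0,0,0],[0,0,0],[0,0,0],[0,0,0],[0,0,0],[0,0,0]],"delta_rot":[[0,0,0],[0,0,0],[0,0,0],[0,0,0],[0,0,0],[0,0,0]],"hand":[1.5,1.5,1.5,1.5,1.5,1.5]}'
python3 -m creep '{"translation":[[0,0,4],[0,0,9],[0,0,13],[1,5,13],[3,10,13],[5.5,15,13],[5.5,18.2,13],[5.5,18.2,13]],"delta_rot":[[0,0,0],[0,0,0],[0,0,0],[0,0,0],[0,0,0],[0,0,0],[0,0,0],[0,0,0]],"hand":[1.5,1.5,1.5,1.5,1.5,1.5,1.5,1.5]}'
python3 -m creep '{"translation":[[0,0,0],[0,0,0],[0,0,0]],"delta_rot":[[0,0,0],[0,0,0],[0,0,0]],"hand":[1.5,1.5,1.5]}'
python3 -c "
from h import *
need((624.5,-99.6,20),0)"
```

```text
clock: 24.85
position: [573.9, -279.6, 16.6]
ee_rot: [-0.001, 1.0, -0.0, 0.001]
contact_force: [-0.6, 0.2, 0.1]
gripper_width: 49.9
grasp_force: 0.0
clock: 25.6
position: [573.4, -279.9, 16.7]
ee_rot: [-0.0, 1.0, -0.0, 0.001]
contact_force: [0.5, 0.9, 5.6]
gripper_width: 22.2
grasp_force: 59.0
clock: 26.6
position: [627.4, -95.4, 144.7]
ee_rot: [-0.002, 1.0, 0.0, -0.001]
contact_force: [0.3, -1.0, -1.4]
gripper_width: 22.2
grasp_force: 59.0
clock: 26.98
position: [627.4, -98.7, 145.2]
ee_rot: [0.0, 1.0, -0.0, -0.0]
contact_force: [-0.1, -0.2, -0.4]
gripper_width: 22.1
grasp_force: 59.0
shift [ -0.29  -0.09 -12.52] rot [ 0.   -0.01  0.05]
```

```bash

python3 -m creep '{"translation":[[0.1,-0.1,-3],[0.1,-0.1,-6],[0.1,-0.1,-9],[0.1,-0.1,-11],[0.1,-0.1,-12],[0.1,-0.1,-12.4],[0.1,-0.1,-12.4]],"delta_rot":[[0,0,0],[0,0,0],[0,0,0],[0,0,0],[0,0,0],[0,0,0],[0,0,0]],"hand":[1.5,1.5,1.5,1.5,1.5,1.5,1.5]}'
python3 -m creep '{"translation":[[0,0,0],[0,0,0],[0,0,0],[0,0,0]],"delta_rot":[[0,0,0],[0,0,0],[0,0,0],[0,0,0]],"hand":[3.6,3.6,3.6,3.6]}'
python3 -m creep '{"translation":[[0,0,3],[0,0,7],[0,0,12],[-4,2,16],[-9,6,20],[-14,12,20],[-18,18,20],[-22,24,20]],"delta_rot":[[0,0,0],[0,0,0],[0,0,0],[0,0,0],[0,0,0],[0,0,0],[0,0,0],[0,0,0]],"hand":[3.6,3.6,3.6,5,5,5,5,5]}'
python3 -m creep '{"translation":[[0,6,0],[0,12,0],[0,18,0],[0,18,0],[0,18,0]],"delta_rot":[[0,0,0],[0,0,0],[0,0,0],[0,0,0],[0,0,0]],"hand":[5,5,5,5,5]}'
python3 - <<'E'
from h import *
import all as A
im,d,c,P=A.run("top"); 
cv2.imwrite('pics/t9.png',cv2.cvtColor(cv2.resize(im[130:330,180:480],None,fx=2.6,fy=2.6,interpolation=cv2.INTER_CUBIC),cv2.COLOR_RGB2BGR))
A.run("wrist"); need((521,386,150),0)
E
```

```text
clock: 27.85
position: [629.0, -98.9, 21.8]
ee_rot: [-0.0, 1.0, -0.0, 0.0]
contact_force: [-0.3, -0.0, 0.5]
gripper_width: 22.2
grasp_force: 59.0
clock: 28.35
position: [628.7, -98.7, 21.5]
ee_rot: [-0.0, 1.0, 0.0, 0.0]
contact_force: [-0.6, 0.2, 1.0]
gripper_width: 35.8
grasp_force: 0.0
clock: 29.35
position: [433.1, 104.8, 221.5]
ee_rot: [0.0, 1.0, 0.0, 0.001]
contact_force: [0.2, 1.6, 0.4]
gripper_width: 49.8
grasp_force: 0.0
clock: 29.98
position: [434.0, 283.5, 220.6]
ee_rot: [-0.001, 1.0, -0.0, -0.0]
contact_force: [0.0, -0.6, -0.4]
gripper_width: 50.1
grasp_force: 0.0
top orange [361 193  22  21 352] top [464.2 -18.4 737.6] [ 634.3 -102.9] 32.9
top orange [336 194  21  23 349] top [610.3 -28.9  49.9] [629.8 -28.5] 33.2
top orange [ 78 235  23  28 274] top [406.6 398.4 722.6] [492.4 701.1] 44.6
top orange [ 94 263  24  32 287] top [409.5 642.4  24.1] [413.1 637.2] 46.5
top bar [521.1 384.3] [ 27.6 248.9] 85.2
top handle [456.3 234.5] [188.8  28.4] 11.8
top steel [508.8 246.5] [83.5 28.8] 10.8
wrist orange [ 442    0   73   47 1403] top [288.4 377.7 193.4]
wrist orange [ 242  135   45  100 2477] top [407.1 246.4 191.1] [405.5 240.2] 44.5
wrist orange [ 598  160   37   75 1522] top [405.7 481.  189.7] [409.2 643.1] 48.0
wrist orange [619 235  21  56 745] top [447.1 506.3 185.8] [499.4 701.6] 49.6
wrist orange [   4  338  135  127 6072] top [545.2  69.4 248.1] [635.1 -51.7] 82.2
wrist orange [142 462  13  18 111] top [582.  154.2 210.4]
wrist bar [519.5 387.4] [ 27.  249.2] 84.9
wrist handle [413.5 229.8] [105.2  25.1] 11.0
wrist steel [507.3 248. ] [84.9 31. ] 11.0
shift [ 8.67 10.34 -7.1 ] rot [ 0.01 -0.02  0.03]
```

View pics/t9.png

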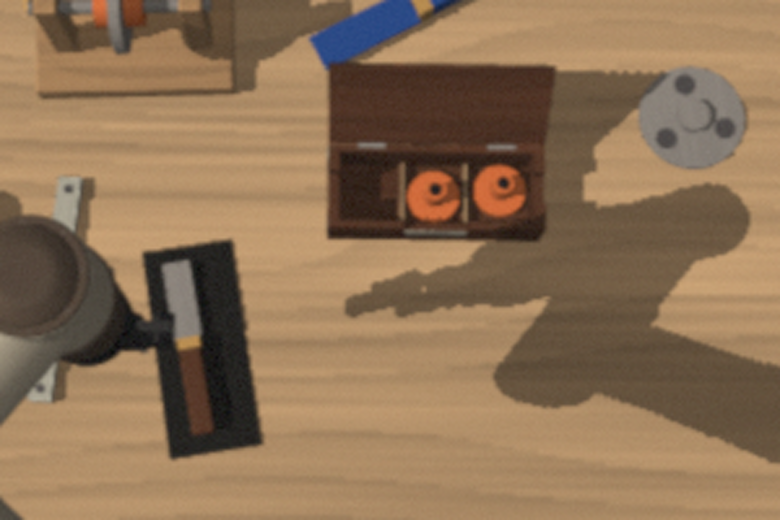

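Both cores stand in the middle and right bays, at crop (435,195) and (500,190). The bar is unmoved at (520,386), long axis heading -5°.

```bash

python3 -m creep '{"translation":[[3,3,0],[6,7,0],[8.6,10.3,-4],[8.6,10.3,-9],[8.6,10.3,-14],[8.6,10.3,-14],[8.6,10.3,-14]],"delta_rot":[[0,0,-1],[0,0,-3],[0,0,-5],[0,0,-5],[0,0,-5],[0,0,-5],[0,0,-5]],"hand":[5,5,5,5,5,5,5]}'
python3 - <<'E'
from h import *
import all as A
A.run("wrist"); A.run("top"); need((520,386.3,2.5),-5); print(np.round(read_state()['joints'],2))
E
```

```text
clock: 30.95
position: [521.9, 386.9, 83.4]
ee_rot: [0.043, 0.999, 0.001, 0.001]
contact_force: [0.3, 1.0, 1.2]
gripper_width: 49.5
grasp_force: 0.0
wrist orange [607  25  33  55 767] top [405.6 513.8 120.9] [375.4 634.2] 24.5
wrist orange [  36   46   69  139 5147] top [408.3 301.5 122.1] [406.2 239.6] 45.6
wrist orange [623  72  17  39 153] top [425.6 514.8 117.4] [414.6 635.1] 16.8
wrist orange [   0  389   48   91 1365] top [570.9 228.1 155.5] [655.4  89.4] 10.9
wrist bar [520.7 387.2] [ 26.1 250.2] 84.8
wrist handle [414.2 230. ] [104.8  26.2] 10.6
wrist steel [507.1 247.8] [85.1 32.5] 11.7
top orange [362 193  21  21 342] top [464.1 -18.6 737.9] [ 634.9 -103.1] 31.8
top orange [336 196  21  21 328] top [610.5 -28.9  50.1] [627. -28.] 30.6
top orange [ 78 235  19  25 209] top [408.1 403.7 722. ] [498.4 704.3] 35.3
top bar [521.4 385.2] [ 26.9 247.5] 84.9
top handle [457.  232.8] [189.1  34.5] 12.7
top steel [507.4 246.4] [80.  29.1] 10.7
shift [-0.19 -0.13 -8.18] rot [-0.23  0.24 -0.03]
[ 0.89  0.55 -0.11  0.   -0.9  -2.55]
```

```bash

python3 -m creep '{"translation":[[-0.1,0,-3],[-0.1,0,-6],[-0.1,0,-7.5],[-0.1,0,-8.1],[-0.1,0,-8.1]],"delta_rot":[[0,0,0],[0,0,0],[0,0,0],[0,0,0],[0,0,0]],"hand":[5,5,5,5,5]}'
python3 -m creep '{"translation":[[0,0,0],[0,0,0],[0,0,0],[0,0,0],[0,0,0],[0,0,0]],"delta_rot":[[0,0,0],[0,0,0],[0,0,0],[0,0,0],[0,0,0],[0,0,0]],"hand":[1.5,1.5,1.5,1.5,1.5,1.5]}'
python3 -m creep '{"translation":[[0,0,1],[0,0,4],[0,0,8],[0,0,13],[0,0,18],[0,-2,20],[0,-4,20],[0,-4,20]],"delta_rot":[[0,0,0],[0,0,0],[0,0,0],[0,0,0],[0,0,0],[0,0,6],[0,0,12],[0,0,12]],"hand":[1.5,1.5,1.5,1.5,1.5,1.5,1.5,1.5]}'
python3 -m creep '{"translation":[[0,-4,0],[0,-8,0],[1,-12,0],[2,-16,0],[3,-20,0],[5,-24,0],[7,-28,0],[9,-32,0]],"delta_rot":[[0,0,9],[0,0,18],[0,0,27],[0,0,36],[0,0,45],[0,0,54],[0,0,63],[0,0,72]],"hand":[1.5,1.5,1.5,1.5,1.5,1.5,1.5,1.5]}'
python3 -m creep '{"translation":[[0.5,-2,0],[1,-4,0],[1,-4,0],[1,-4,0]],"delta_rot":[[0,0,5],[0,0,10],[0,0,10],[0,0,10]],"hand":[1.5,1.5,1.5,1.5]}'
python3 -c "
from h import *
need((624.5,-28.6,120),90)"
```

```text
clock: 31.68
position: [519.9, 387.1, 0.8]
ee_rot: [0.043, 0.999, 0.001, 0.001]
contact_force: [-0.7, 0.4, 0.2]
gripper_width: 50.1
grasp_force: 0.0
clock: 32.42
position: [520.0, 387.2, 1.4]
ee_rot: [0.043, 0.999, 0.001, 0.001]
contact_force: [-1.5, 0.6, 5.6]
gripper_width: 24.5
grasp_force: 62.3
clock: 33.42
position: [518.9, 345.2, 200.1]
ee_rot: [-0.06, 0.998, -0.0, -0.0]
contact_force: [-0.3, 0.6, -2.2]
gripper_width: 24.1
grasp_force: 61.4
clock: 34.42
position: [609.9, 25.8, 199.3]
ee_rot: [-0.638, 0.77, 0.0, -0.0]
contact_force: [0.1, 0.9, -1.3]
gripper_width: 24.5
grasp_force: 61.4
clock: 34.92
position: [619.2, -12.8, 199.4]
ee_rot: [-0.701, 0.713, 0.0, -0.0]
contact_force: [0.5, 1.3, -1.8]
gripper_width: 24.7
grasp_force: 61.4
shift [ 0.53 -1.58 -7.94] rot [-0.01 -0.06  1.03]
```

```bash

python3 -m creep '{"translation":[[0.5,-1.6,-3],[0.5,-1.6,-6],[0.5,-1.6,-8.5],[0.5,-1.6,-8.5],[0.5,-1.6,-8.5]],"delta_rot":[[0,0,1],[0,0,1],[0,0,1],[0,0,1],[0,0,1]],"hand":[1.5,1.5,1.5,1.5,1.5]}'
cat > barfit.py <<'E'
from h import *
for n in("wrist","top","scene"):
    im,d,c=shot(n,"w10.png" if n=="wrist" else None); P=pts(n,c,d); X,Y,Z=[P[...,i] for i in range(3)]
    t=read_state()['position']; hsv=cv2.cvtColor(im,cv2.COLOR_RGB2HSV).astype(int)
    m=(abs(Z-t[2]-10.5)<5)&(abs(X-t[0])<25)&(abs(Y-t[1])<140)&(hsv[...,1]<70)&(hsv[...,2]>90)
    q=P[m]
    if len(q)>20:
        r=cv2.minAreaRect(q[:,:2].astype(np.float32)); print(n,'bar',len(q),np.round(r[0],1),np.round(r[1],1),round(r[2],1),np.round(np.percentile(q,[1,99],axis=0),1).tolist())
        A=np.c_[q[:,1],np.ones(len(q))]; print('  x vs y deg',np.round(np.degrees(np.arctan(np.linalg.lstsq(A,q[:,0],rcond=None)[0][0])),2),'z vs y deg',np.round(np.degrees(np.arctan(np.linalg.lstsq(A,q[:,2],rcond=None)[0][0])),2))
    for e,y0 in(('L',82.4),('R',-139.6)):
        for nm,lo,hi in(('rim',58,66),('notch',44,52)):
            w=P[(abs(Y-y0)<5)&(abs(X-625)<50)&(Z>lo)&(Z<hi)]
            if len(w)>4: print(n,e,nm,len(w),'x',np.round(np.sort(w[:,0])[[0,len(w)//2,-1]],1), 'gap', np.round(max(zip(np.diff(np.sort(w[:,0])),np.sort(w[:,0]))),1))
print(np.round(t,1)); need((624.5,-28.6,52),90)
E
python3 barfit.py
```

```text
clock: 35.55
position: [625.3, -28.7, 116.2]
ee_rot: [0.708, -0.707, 0.001, -0.001]
contact_force: [-0.0, 1.0, -0.9]
gripper_width: 23.9
grasp_force: 61.3
wrist bar 27760 [625.1 -65.2] [178.6  36.9] 87.1 [[613.5, -152.3, 124.9], [638.9, 19.0, 128.0]]
  x vs y deg 0.1 z vs y deg 0.02
wrist L rim 129 x [598.  607.  654.4] gap [ 38.6 607.1]
wrist L notch 70 x [596.7 605.7 656.3] gap [ 41.3 605.8]
wrist R rim 1924 x [577.7 606.9 674.7] gap [ 38.7 606.9]
top bar 563 [626.8 -39.5] [232.7  26.9] 89.9 [[613.9, -152.3, 122.3], [639.7, 71.4, 131.8]]
  x vs y deg 0.32 z vs y deg 0.0
top R rim 47 x [578.2 601.5 673.6] gap [ 51.2 606.7]
top R notch 21 x [612.3 622.3 630.7] gap [  2.9 619. ]
scene bar 332 [622.3 -22.2] [248.2  38.5] 86.0 [[607.7, -106.7, 122.6], [640.7, 98.0, 131.8]]
  x vs y deg 1.68 z vs y deg 0.16
scene L rim 52 x [577.4 639.2 672. ] gap [ 31.  608.2]
scene L notch 37 x [579.3 622.9 672. ] gap [ 11.3 579.3]
scene R rim 23 x [605.8 653.9 668.8] gap [ 32.6 605.8]
scene R notch 26 x [602.1 626.  650. ] gap [  6.8 639.5]
[625.2 -29.  116.5]
shift [-0.07  0.04 -6.45] rot [-0.02  0.16 -0.06]
```

View pics/w10.png

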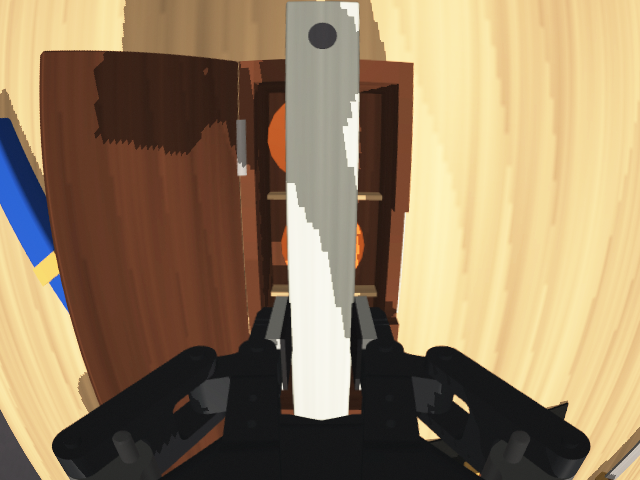

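The bar (column 285–358) lines up over the notches, 1.5 mm too far in x. Lower and release.

```bash

python3 -m creep '{"translation":[[-0.15,0,-2],[-0.15,0,-4],[-0.15,0,-5],[-0.15,0,-5.7],[-0.15,0,-6.3],[-0.15,0,-6.6],[-0.15,0,-6.6]],"delta_rot":[[0,0,0],[0,0,0],[0,0,0],[0,0,0],[0,0,0],[0,0,0],[0,0,0]],"hand":[1.5,1.5,1.5,1.5,1.5,1.5,1.5]}'
python3 - <<'E'
from h import *
im,d,c=shot("scene"); P=pts("scene",c,d); X,Y,Z=[P[...,i] for i in range(3)]
cv2.imwrite('pics/s11.png',cv2.cvtColor(cv2.resize(im[170:320,180:380],None,fx=4,fy=4,interpolation=cv2.INTER_CUBIC),cv2.COLOR_RGB2BGR))
E
```

```text
clock: 36.58
position: [623.3, -29.3, 49.4]
ee_rot: [0.707, -0.707, 0.0, -0.0]
contact_force: [0.1, -0.5, -0.9]
gripper_width: 24.4
grasp_force: 61.5
```

View pics/s11.png

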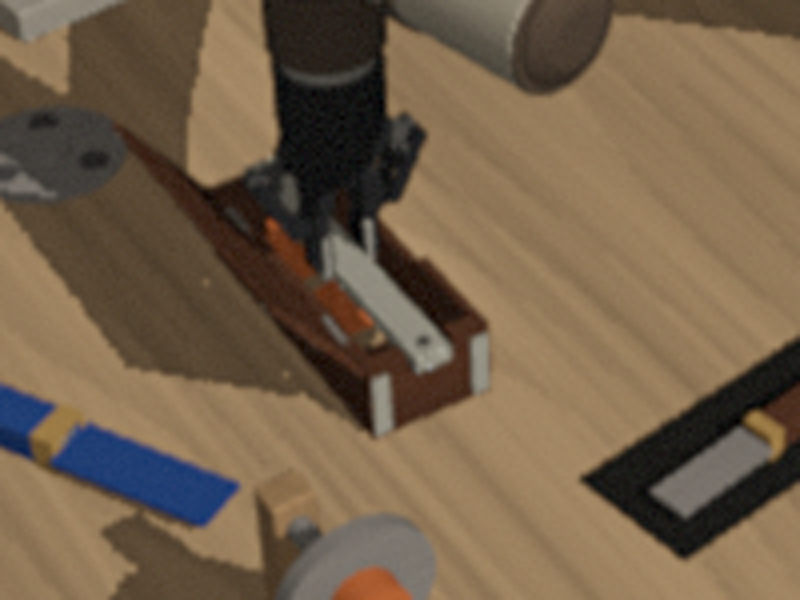

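The bar sits in the notch at (430,355). Release it, withdraw straight up and check.

```bash

python3 -m creep '{"translation":[[0,0,0],[0,0,0],[0,0,0],[0,0,0],[0,0,0]],"delta_rot":[[0,0,0],[0,0,0],[0,0,0],[0,0,0],[0,0,0]],"hand":[3.8,3.8,3.8,3.8,3.8]}'
python3 -m creep '{"translation":[[0,0,2],[0,0,6],[0,0,11],[0,0,16],[-4,0,20],[-9,0,20],[-14,-5,20],[-16,-10,20]],"delta_rot":[[0,0,0],[0,0,0],[0,0,0],[0,0,0],[0,0,0],[0,0,0],[0,0,0],[0,0,0]],"hand":[3.8,3.8,3.8,3.8,5,5,5,5]}'
python3 -m creep '{"translation":[[-2,-6,0],[-4,-12,0],[-6,-18,0],[-7,-24,0],[-7,-24,0],[-7,-24,0]],"delta_rot":[[0,0,0],[0,0,0],[0,0,0],[0,0,0],[0,0,0],[0,0,0]],"hand":[5,5,5,5,5,5]}'
python3 - <<'E'
from h import *
import all as A
im,d,c,P=A.run("top"); X,Y,Z=[P[...,i] for i in range(3)]
cv2.imwrite('pics/t12.png',cv2.cvtColor(cv2.resize(im[100:330,150:550],None,fx=2,fy=2,interpolation=cv2.INTER_CUBIC),cv2.COLOR_RGB2BGR))
hsv=cv2.cvtColor(im,cv2.COLOR_RGB2HSV).astype(int)
q=P[(hsv[...,1]<70)&(hsv[...,2]>90)&(Z>52)&(Z<68)&(abs(X-625)<30)&(abs(Y+28)<140)]
print('bar',np.round(np.percentile(q,[1,50,99],axis=0),1).tolist())
for y in range(-150,100,25):
    w=q[abs(q[:,1]-y)<10]; 
    if len(w): print(y,np.round(np.median(w[:,2]),1),np.round(np.median(w[:,0]),1))
E
python3 cov.py
```

```text
clock: 37.25
position: [622.9, -29.4, 49.0]
ee_rot: [0.707, -0.707, 0.0, -0.0]
contact_force: [0.2, 0.7, 0.6]
gripper_width: 38.2
grasp_force: 0.0
clock: 38.25
position: [460.9, -129.6, 249.6]
ee_rot: [0.708, -0.706, 0.0, -0.001]
contact_force: [1.9, -0.7, 0.6]
gripper_width: 50.0
grasp_force: 0.0
clock: 39.0
position: [392.5, -369.3, 248.6]
ee_rot: [-0.707, 0.707, 0.0, 0.0]
contact_force: [-0.4, 0.2, -0.5]
gripper_width: 49.9
grasp_force: 0.0
top orange [336 208  21   9 137] top [585.3 -25.5  53.1] [616.1 -28.1] 29.1
top orange [363 208  18   6  89] top [450.6 -23.2 722.2] [ 616.9 -101.5] 24.9
top orange [ 77 235  23  29 264] top [407.9 403.  722.4] [494.4 705.7] 45.0
top orange [ 94 263  24  32 268] top [367.7 374.8 725.9] [405.  651.5] 47.3
top handle [456.8 235.3] [189.5  29.3] 11.1
top steel [509.2 246.8] [82.6 29.1] 11.0
bar [[611.9, -154.2, 52.8], [624.4, -26.8, 60.3], [638.0, 93.3, 66.5]]
-150 60.5 624.6
-125 60.0 624.4
-100 59.4 624.6
-75 60.3 624.4
-50 61.1 624.5
-25 60.5 623.0
0 60.6 624.9
25 60.6 625.8
50 59.8 625.1
75 60.6 623.5
top 508 angle deg 125.9 x [679.8 733. ] z [ 74.2 146.6]
scene 111 angle deg 126.7 x [677.9 733.7] z [ 73.6 146.6]
```

View pics/t12.png

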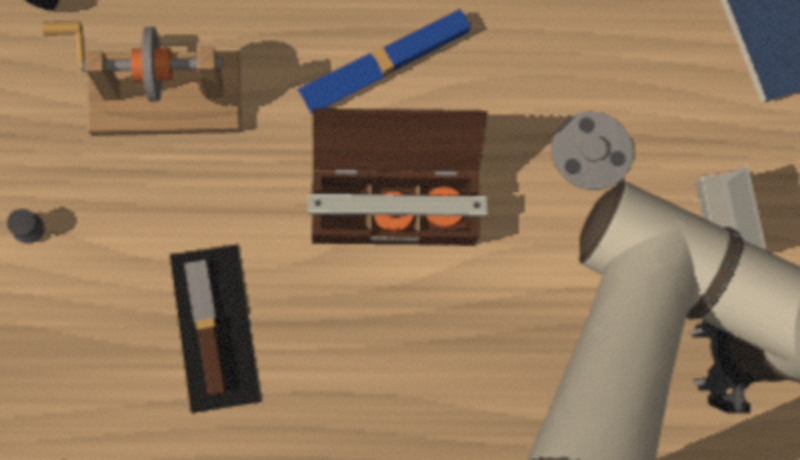

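The bar lies level at z 60 across both notches at crop (400,205), with the cores beneath it, the cover open, the blade on its mat and the other things undisturbed. Handing in.

```bash
python3 -c "
from bench import job_done
print(job_done())"
```

```text
the job is handed in; nothing more can be done
None
```

The job is handed in: the cover was levered up and swung fully open with the blade alone, both cores that were there stand in bays, the bar lies level across both notches, and the blade is back on its mat; the hand-in returned no verdict.

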